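# Make up a soup kit and a salad kit at the prep bench

## Task

Make up two cooking kits from the stock standing around the bench: the carrot, the large onion and the tall tin go in the oblong tray, and the small onion and the squat tin go in the round tray. Everything must rest on the floor of its tray, side by side, with the carrot lying flat and the tins standing upright. Leave the glass jar standing where it is.

Things in the scene. Friction and masses are not known exactly. Their poses are not given: they have to be found in the camera images.
- carrot: Loose orange carrot lying on the bench, 130 mm long plus a 10 mm green stub at the thick end, about 90 g. Its underside is slightly flattened, so it does not roll. Origin: mid-length, 14 mm above its underside. Its x axis runs along it, thick end at -x, tip at +x; z up. It is 27 mm wide and high at the thick end, 24 mm at mid-length (where it is best gripped, across its length), 19 mm towards the tip.
- large_onion: Loose large brown onion, 66 mm in diameter at mid-height and 58 mm high, plus a 7 mm dry neck on top; about 130 g. It stands on its trimmed, flat root (33 mm across). Origin: its middle, 29 mm above its underside; z up.
- small_onion: Loose small brown onion, 46 mm in diameter at mid-height and 42 mm high, plus a 7 mm dry neck on top; about 45 g. It stands on its trimmed, flat root (23 mm across). Origin: its middle, 21 mm above its underside; z up.
- tall_tin: Loose plain metal food tin, upright cylinder 60 mm in diameter and 90 mm high, no label; about 260 g. Origin: centre of its underside; z up.
- squat_tin: Loose plain metal food tin, upright cylinder 60 mm in diameter and only 42 mm high, no label; about 130 g. Origin: centre of its underside; z up.
- jar: Loose glass jar with a white lid, 52 mm in diameter and 85 mm high, standing among the stock. It belongs to neither kit. Origin: centre of its underside; z up.
- oblong_tray: Shallow oblong dark metal tray, open on top, held fast to the bench: outside 170 mm along its x by 200 mm along its y, 20 mm high, walls 4 mm thick, floor 4 mm thick (inside 162 x 192 mm). Origin: centre of its underside, on the bench; z up. It takes the soup kit.
- round_tray: Shallow round dark metal tray, open on top, held fast to the bench: outside diameter 154 mm, 20 mm high, wall 4 mm thick, floor 4 mm thick (inside diameter 146 mm). Origin: centre of its underside, on the bench; z up. It takes the salad kit.
There are look-alikes about, which are no part of the job. What is shaped like the small_onion but purple is not meant.

How it is judged:
By the outcome, as a careful person would: the job done as asked, in the order asked, and still so for the second after the job is handed in, with the robot touching nothing.
It also fails if it takes over 144 s, if anything falls off the work surface, if the arm or the gripper's body presses on something with over 40 N, if the wrist force passes 120 N, or if a joint passes its speed limit or range.

## Robot

A 6-joint arm with a two-finger parallel gripper is mounted at the origin on the work surface. World frame = base frame: x ahead of the robot, y to its left, z up, the work surface at z = 0. Lengths are in mm, angles in degrees, forces in N, time in s.
With the tool pointing down it reaches from about 350 to 850 mm from the base axis. Payload 8.1 kg.
Tool frame: the origin (TCP) lies between the finger pads; the fingertips stand 22 mm ahead of it and the grasp point (between the pads) lies 3 mm ahead of it; z points along the fingers, y is the line along which they close (so a half turn about z gives the same grasp; the last joint's range is limited). The gripper opens to 85 mm and grips with 20 to 120 N. Pads are 22 mm wide; open, the fingers measure 114 mm over their backs; the gripper's body (76 mm by 85 mm) begins 54 mm behind the grasp point. The pads swing forward as they close: fully open they stand 13 mm farther back than shut.
Start: joints at [69.018, 7.471, 85.268, -0, 87.261, -4.893], TCP at [166.253, 576.512, 253.292] pointing down, gripper open.
Joint ranges: [-169.43, 169.43], [-51.17, 129.36], [1.28, 143.12], [-76.62, 256.62], [0, 156.53], [-152.29, 152.29]. Speed limits (degrees/s): [136.94, 136.94, 159.86, 180, 180, 180].

## Interface

Orientations are given as [roll, pitch, yaw] about the fixed x, y, z axes, in that order (R = Rz(yaw) Ry(pitch) Rx(roll)).
In Python, from bench import r, vision gives the robot as it stands.
- The arm moves only by the tool step_arm, never from a script. Its argument "targets" is a list that holds one entry, the list of rows, each a list of 6 numbers: the shift along the world's x, y, z in mm, then the turn, a rotation vector about the world's x, y, z in rad. In form: [[[x, y, z, rx, ry, rz], ...]]. A call has 1 to 12 rows; each row is the pose to reach, as a shift and turn from the pose commanded when the call began; what a row does not reach only later rows make up. A row lasts 1/12 s, in which the tool goes at most 41.7 mm and 7.16 degrees, less where a joint would pass 70% of its speed; a pose out of reach is approached as far as the arm can. A call with a gripper value outside its range is refused whole. "fingers" is the gripper's target within -1 to 1 (shut at 1, half-way at 0, fully open at -1), set as the call begins (left out, the last holds). The fingers move at their own pace and stop on an object; "newtons" is the grip in N (left out, the last holds). Time passes only in rows, so rows that repeat a pose let the fingers close. It gives the time, the measured TCP pose, the force, the opening and the grip force at its end, in the units of the state.
- r.sense(): the state, without advancing time (a new reading comes with each control period).
- vision.snapshot(name): name is "scene" or "top" or "wrist"; returns a dict with "img" (420x560x3 uint8, blue, green, red), "mtx" (3x3 intrinsics, pixels), "eye" and "attitude" of the camera in the world. Camera axes: x right, y up, looking along -z (the intrinsics and any distortion apply to the point x, -y, -z); pixel columns grow to the right and rows downward; lengths in mm; the calibration is good to about 2 mm. A picture is of the moment at which its call begins. There is no depth.
- r.hand_in(): hands the job in; it is judged then, once.
The state is a dict: "time": time; "joint_pos": joint angles; "qd": joint speeds; "joint_efforts": joint torques, N m; "tool_pos": TCP position; "tcp_rot": TCP orientation; "ft_force": force on the tool from outside, world axes, zero at the start; "wrist_torque": the same for the moment, N m; "finger_gap": finger opening in mm; "grip_force": force on a finger pad.
Only numpy, scipy, OpenCV 4.12 (cv2) and the standard library are available. Lean on these libraries where they do the work, as an engineer would, in place of code of your own. Each camera call takes 0.05 s, during which the arm holds its last target. There are 200 camera calls.

## Working session

There is one attempt and no reset: what is moved stays moved. The work goes in short steps, Python scripts to look and compute and a tool call to move; the robot and the scene stay as the last step left them, time stands still between calls to the robot, and variables do not carry over. Pictures are saved under pics/ and viewed, at most 15 in all, crops included, and the job is handed in when it is done.

Besides the shell and the picture viewer there is one more tool, called after ">>>" in YAML: its name, and indented under it one key for each argument. step_arm: Moves the arm, as the interface text tells. Its arguments: {"type":"object","properties":{"targets":{"type":"array"},"fingers":{"type":"number"},"newtons":{"type":"number"}},"required":["targets"]}

```bash
ls; mkdir -p pics
python3 - <<'E'
from bench import r, vision
import cv2,json
for n in ("scene","top"):
    s=vision.snapshot(n); cv2.imwrite(f"pics/{n}0.png",s["img"]); print(n,s["mtx"],s["eye"],s["attitude"],[k for k in s])
print(r.sense())
E
```

```text
pics
scene [[386.94297747   0.         277.17970573]
 [  0.         386.94297747 209.87707074]
 [  0.           0.           1.        ]] [1211.0176817     3.3297773   726.07073926] [42.71953751 -0.65840677 90.50097732] ['img', 'mtx', 'eye', 'attitude']
top [[389.69967024   0.         278.51225647]
 [  0.         389.69967024 206.34865879]
 [  0.           0.           1.        ]] [ 420.41314758    9.50839719 1231.72128227] [  7.59304121   0.61764834 -88.88800466] ['img', 'mtx', 'eye', 'attitude']
{'time': 0.1, 'joint_pos': array([ 6.90188264e+01,  7.51038998e+00,  8.53245546e+01, -5.66015219e-04,
        8.72629780e+01, -4.89169827e+00]), 'qd': array([ 0.04657597, -0.1396664 , -0.13672184, -0.0807014 ,  0.05175647,
        0.04348107]), 'joint_efforts': array([ 1.31135694e-03, -5.70950210e+01, -5.01941192e+01, -2.13954122e-04,
        8.16806161e-03,  1.27524081e-04]), 'tool_pos': array([166.07984132, 576.06093821, 252.33887309]), 'tcp_rot': array([-1.79902386e+02, -7.78683886e-03,  1.63910546e+02]), 'ft_force': array([ 0.04412339, -0.0382235 ,  0.45616453]), 'wrist_torque': array([-0.00982935,  0.0042266 , -0.03796386]), 'grip_force': 0.0, 'finger_gap': 85.39008938832507}
```

View pics/top0.png

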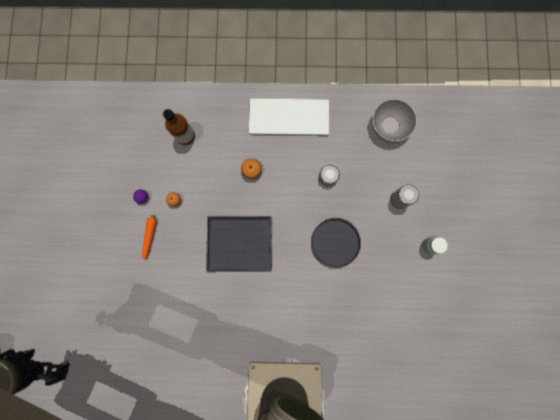

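View pics/scene0.png

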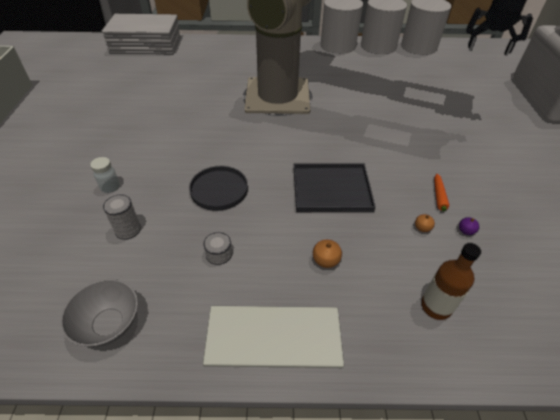

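Top view: large onion (252,169), small onion orange (174,200) versus the purple look-alike (141,197), tall tin (405,195), squat tin (330,175), jar with white lid (438,245), carrot (149,237) with its green stub at (152,217), oblong tray (240,244), round tray (335,243). The bottle (178,128), bowl (394,122) and white board are clutter. The scene view agrees: small onion (425,223), purple (469,226), tall tin (122,217), squat tin (218,248), jar (104,175).

```bash
cat > h.py <<'E'
import numpy as np, cv2
from bench import r, vision
from scipy.spatial.transform import Rotation as Ro
def ray(s,px):
    px=np.atleast_2d(np.asarray(px,float)); d=np.c_[px,np.ones(len(px))]@np.linalg.inv(s["mtx"]).T
    return (d*[1,-1,-1])@Ro.from_euler("xyz",s["attitude"],degrees=True).as_matrix().T
def plane(s,px,z):
    d=ray(s,px); e=np.asarray(s["eye"]); return (e+d*((z-e[2])/d[:,2])[:,None])[:,:2]
def blobs(m,amin=40):
    return sorted([c for c in cv2.findContours(m.astype(np.uint8)*255,cv2.RETR_EXTERNAL,cv2.CHAIN_APPROX_NONE)[0] if cv2.contourArea(c)>amin],key=cv2.contourArea,reverse=True)
def hsv(s): return cv2.cvtColor(s["img"],cv2.COLOR_BGR2HSV).astype(int)
def orange(s):
    h=hsv(s); return (h[...,0]<18)&(h[...,1]>140)&(h[...,2]>70)
def near(s1,p1,s2,p2):
    d=[ray(s1,p1)[0],ray(s2,p2)[0]]; e=[np.asarray(s1["eye"]),np.asarray(s2["eye"])]
    t=np.linalg.lstsq(np.c_[d[0],-d[1]],e[1]-e[0],rcond=None)[0]
    a,b=e[0]+d[0]*t[0],e[1]+d[1]*t[1]; return (a+b)/2,np.linalg.norm(a-b)
E
python3 - <<'E'
from h import *
np.set_printoptions(precision=1,suppress=True)
for n in ("top","scene"):
    s=vision.snapshot(n); print(n)
    for c in blobs(orange(s),25):
        (u,v),rad=cv2.minEnclosingCircle(c); m=cv2.moments(c); uv=[m["m10"]/m["m00"],m["m01"]/m["m00"]]
        print("orange",uv,cv2.contourArea(c),[plane(s,[uv],z)[0] for z in (12,21,29)],cv2.minAreaRect(c)[1:])
    h=hsv(s)
    for c in blobs((h[...,2]<62),800)[:8]:
        x,y,w,hh=cv2.boundingRect(c); print("dark",x,y,w,hh,cv2.minAreaRect(c), plane(s,cv2.boxPoints(cv2.minAreaRect(c)),20).round(0).tolist(),cv2.fitEllipse(c))
    cv2.imwrite(f"pics/{n}z.png",cv2.resize(s["img"][150:270,120:460] if n=="top" else s["img"][140:280,80:480],None,fx=2.0 if n!="top" else 2.3,fy=2.0 if n!="top" else 2.3,interpolation=cv2.INTER_CUBIC))
E
```

```text
top
orange [251.02857142857144, 168.50357142857143] 280.0 [array([703.4, 116.2]), array([701.3, 115.4]), array([699.4, 114.7])] ((19.0, 18.0), 90.0)
orange [148.51119177253477, 235.68239564428313] 275.5 [array([482.6, 431.9]), array([482.1, 428.8]), array([481.7, 426. ])] ((9.21745777130127, 41.576622009277344), 11.309932708740234)
orange [176.40974212034385, 124.60840496657114] 174.5 [array([845.4, 363.7]), array([842.2, 361. ]), array([839.5, 358.7])] ((16.313278198242188, 18.9444522857666), 52.12501525878906)
orange [172.976, 199.044] 125.0 [array([600.1, 361.3]), array([598.8, 358.7]), array([597.6, 356.4])] ((12.0, 12.0), 90.0)
dark 0 0 560 12 ((279.5, 5.5), (11.0, 559.0), 90.0) [[1273.0, 987.0], [1295.0, -900.0], [1255.0, -897.0], [1233.0, 983.0]] ((-16660.423828125, -80.12278747558594), (39.486900329589844, 33198.45703125), 0.0)
dark 0 350 70 45 ((34.5, 372.0), (44.0, 69.0), 90.0) [[130.0, 856.0], [135.0, 647.0], [9.0, 636.0], [5.0, 842.0]] ((28.057905197143555, 370.5552978515625), (40.88862609863281, 71.3067626953125), 86.43627166748047)
dark 258 379 65 41 ((290.0, 399.0), (4
[... 1549 characters left out ...]
), (47.0, 90.0), -0.0) [[164.0, 749.0], [-523.0, 1027.0], [-531.0, 1237.0], [160.0, 901.0]] ((539.589111328125, 78.1964340209961), (43.833274841308594, 83.51411437988281), 171.64459228515625)
dark 443 0 90 55 ((487.5, 27.0), (54.0, 89.0), 90.0) [[-898.0, 829.0], [-918.0, 1288.0], [-314.0, 1023.0], [-302.0, 661.0]] ((494.0654602050781, 24.40132713317871), (48.210662841796875, 78.90264892578125), 80.49497985839844)
dark 190 166 58 45 ((218.3648681640625, 188.18919372558594), (43.89453125, 56.882049560546875), 80.53767395019531) [[420.0, -242.0], [378.0, -92.0], [544.0, -63.0], [578.0, -198.0]] ((218.25894165039062, 188.10662841796875), (43.40077209472656, 57.65299987792969), 83.57311248779297)
```

View pics/topz.png

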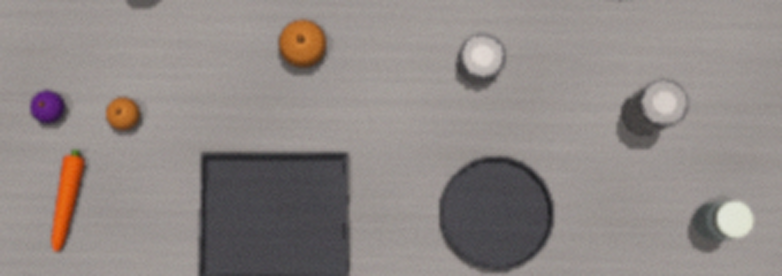

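The zoom confirms the choices: two plain grey tins (tall at crop (664,102), squat at (482,56)), a white-lidded jar (734,219), an orange small onion (123,113) and a purple one (47,106). Next I'll measure the trays, tins and carrot axis.

Run:
```python
from h import *
np.set_printoptions(precision=1,suppress=True)
s=vision.snapshot("top"); h=hsv(s); dark=(h[...,2]<90); dark[:200]=0; dark[290:]=0; dark[:,:190]=0; dark[:,380:]=0
for c in blobs(dark,800): 
    R=cv2.minAreaRect(c); print("tray",R,plane(s,[R[0]],20),plane(s,cv2.boxPoints(R),20).tolist(),cv2.boundingRect(c))
c=[c for c in blobs(orange(s),25) if abs(c[:,0,0].mean()-148)<8][0][:,0]
vx,vy,x0,y0=cv2.fitLine(c,cv2.DIST_L2,0,.01,.01).ravel()
t=(c-[x0,y0])@[vx,vy]; P=plane(s,[[x0+vx*t.min(),y0+vy*t.min()],[x0+vx*t.max(),y0+vy*t.max()]],13); d=P[0]-P[1]
print("carrot ends",P,"mid",P.mean(0),"ang",np.degrees(np.arctan2(d[1],d[0])),np.hypot(*d))
for n,p,z in (("squat",(329.6,174.3),42),("tall",(408.7,194.3),90),("jar",(439.1,245.2),85),("purple",(140.9,196.5),21)): print(n,plane(s,[p],z))
sc=vision.snapshot("scene")
for n,p,z in (("squat",(217.5,242),42),("tall",(119.5,205),90)): print(n,"scene",plane(sc,[p],z))
for n,p in (("round",(218.3,188.1)),("obl",(333.5,187.5))): print(n,"scene",plane(sc,[p],15))
w=vision.snapshot("wrist"); print(w["eye"],w["attitude"],w["mtx"][0,0])
g=[cv2.resize(sc["img"][140:280,80:280],None,fx=3,fy=3)]; cv2.imwrite("pics/a.png",g[0])
```

```text
tray ((239.0, 243.5), (55.0, 64.0), 90.0) [[463.3 146. ]] [[547.1415248172766, 249.134483722325], [550.7999663636626, 48.60412900466146], [381.06703518458016, 44.87690125875514], [377.1788817423495, 241.7023824389155]] (207, 216, 65, 56)
tray ((335.2500305175781, 242.75003051757812), (48.08325958251953, 48.790367126464844), 45.0) [[ 471.2 -152. ]] [[468.4524115246507, -46.13981556964947], [578.0806602847209, -152.76898426569255], [474.0105203244128, -257.69725734522217], [366.8263707198657, -151.2670090912405]] (311, 218, 50, 50)
carrot ends [[412.4 441.5]
 [540.2 423.6]] mid [476.3 432.5] ang 172.0009292172561 129.05755990936717
squat [[ 682.1 -131.5]]
tall [[ 615.2 -359.5]]
jar [[ 467.1 -445.8]]
purple [[605.1 460.7]]
squat scene [[ 679.3 -126.6]]
tall scene [[ 615.5 -349.3]]
round scene [[ 479.3 -149.9]]
obl scene [[470.8 154.2]]
[100.7 593.9 372.5] [-15.4  -0.   74. ] 296.65805649124866
```

View pics/a.png

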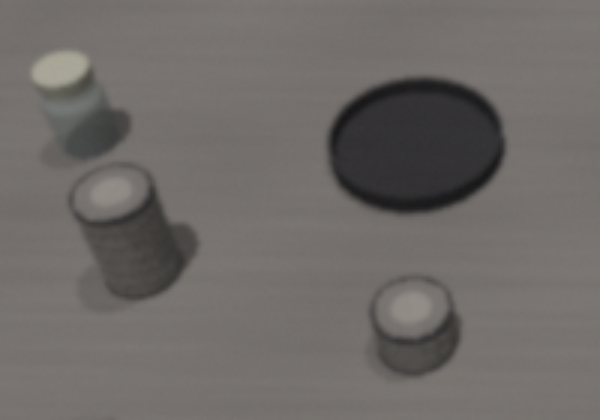

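The scene crop shows both tins upright, the jar standing clear, and the round tray empty. I'll hover over the carrot.

>>> step_arm:
  targets:
    - [[20, -10, -4, 0, 0, 0.02], [55, -26, -10, 0, 0, 0.04], [90, -42, -16, 0, 0, 0.06], [125, -58, -22, 0, 0, 0.08], [160, -74, -28, 0, 0, 0.1], [195, -91, -34, 0, 0, 0.12], [230, -107, -40, 0, 0, 0.14], [265, -123, -46, 0, 0, 0.14], [290, -135, -51, 0, 0, 0.14], [305, -142, -53, 0, 0, 0.14], [310, -144, -53, 0, 0, 0.14], [310, -144, -53, 0, 0, 0.14]]

```text
time: 1.35
tool_pos: [476.8, 432.2, 200.2]
tcp_rot: [-180.0, -0.0, 171.8]
ft_force: [-0.0, 0.4, 0.5]
finger_gap: 85.3
grip_force: 0.0
```

```bash
cat > car.py <<'E'
from h import *
import sys
np.set_printoptions(precision=1,suppress=True)
w=vision.snapshot("wrist"); q=r.sense(); print(q["tool_pos"],q["tcp_rot"],q["time"])
cv2.imwrite(f"pics/{sys.argv[1]}.png",w["img"])
for c in blobs(orange(w),150):
    R=cv2.minAreaRect(c); C=c[:,0]
    vx,vy,x0,y0=cv2.fitLine(C,cv2.DIST_L2,0,.01,.01).ravel(); t=(C-[x0,y0])@[vx,vy]
    P=plane(w,[[x0+vx*t.min(),y0+vy*t.min()],[x0+vx*t.max(),y0+vy*t.max()]],13); d=P[0]-P[1]
    print(R,"ends",P.ravel(),"mid",P.mean(0),np.degrees(np.arctan2(d[1],d[0])),np.hypot(*d))
E
python3 car.py w1
```

```text
[475.8 433.  200.5] [180.   -0.  171.9] 1.4
((278.0, 191.0), (124.0, 24.0), 90.0) ends [542.6 423.1 410.3 442.8] mid [476.4 433. ] -8.485756411809085 133.69170104352816
((229.00001525878906, 307.0), (36.76955032348633, 38.18376159667969), 45.0) ends [624.1 341.9 581.2 371. ] mid [602.7 356.5] -34.13793832927931 51.88502467410747
```

View pics/w1.png

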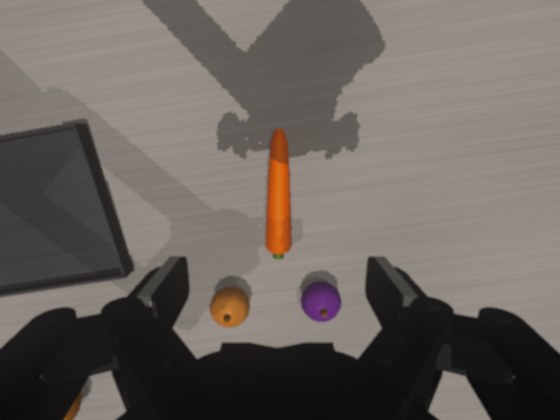

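Wrist view: carrot at (278,191), stub end at (278,257), straight under the tool; small onion (229,307), purple (321,302). Descending.

>>> step_arm:
  targets:
    - [[0, 1, -20, 0, 0, 0], [0, 1, -50, 0, 0, 0], [0, 1, -85, 0, 0, 0], [0, 1, -115, 0, 0, 0], [0, 1, -140, 0, 0, 0], [0, 1, -155, 0, 0, 0], [0, 1, -163, 0, 0, 0], [0, 1, -168, 0, 0, 0], [0, 1, -172, 0, 0, 0], [0, 1, -174, 0, 0, 0], [0, 1, -175, 0, 0, 0], [0, 1, -175, 0, 0, 0]]

```text
time: 2.4
tool_pos: [476.9, 434.0, 26.4]
tcp_rot: [179.9, 0.1, 171.9]
ft_force: [-0.2, -0.2, -0.0]
finger_gap: 85.3
grip_force: 0.0
```

>>> step_arm:
  targets:
    - [[0, 0, 0, 0, 0, 0], [0, 0, 0, 0, 0, 0], [0, 0, 0, 0, 0, 0], [0, 0, 0, 0, 0, 0], [0, 0, 0, 0, 0, 0], [0, 0, 0, 0, 0, 0], [0, 0, 0, 0, 0, 0], [0, 0, 0, 0, 0, 0], [0, 0, 0, 0, 0, 0], [0, 0, 0, 0, 0, 0], [0, 0, 0, 0, 0, 0], [0, 0, 0, 0, 0, 0]]
  fingers: 1
  newtons: 25

```text
time: 3.4
tool_pos: [476.4, 433.6, 25.5]
tcp_rot: [180.0, 0.0, 171.9]
ft_force: [0.5, -0.5, 1.6]
finger_gap: 23.3
grip_force: 26.2
```

Gripped (23.3 mm). I'll lift and carry it over the oblong tray's left side.

>>> step_arm:
  targets:
    - [[0, 0, 5, 0, 0, 0], [0, 0, 20, 0, 0, 0], [0, 0, 45, 0, 0, 0], [0, -10, 75, 0, 0, 0.02], [-2, -35, 100, 0, 0, 0.04], [-5, -70, 125, 0, 0, 0.06], [-8, -105, 140, 0, 0, 0.08], [-10, -140, 150, 0, 0, 0.1], [-12, -175, 155, 0, 0, 0.12], [-14, -205, 155, 0, 0, 0.14], [-15, -225, 155, 0, 0, 0.14], [-15, -232, 155, 0, 0, 0.14]]

```text
time: 4.4
tool_pos: [461.2, 199.0, 181.6]
tcp_rot: [-180.0, 0.1, 179.8]
ft_force: [-0.2, -0.3, -0.5]
finger_gap: 23.7
grip_force: 25.8
```

>>> step_arm:
  targets:
    - [[0, 0, 0, 0, 0, 0], [0, 0, 0, 0, 0, 0], [0, 0, 0, 0, 0, 0]]

```text
time: 4.65
tool_pos: [461.3, 202.5, 180.6]
tcp_rot: [180.0, 0.0, 180.0]
ft_force: [0.2, 0.5, -1.0]
finger_gap: 23.5
grip_force: 25.8
```

```bash
python3 car.py w2
```

```text
[461.2 202.7 180.5] [ 180.    0. -180.] 4.7
((276.5, 239.0), (218.0, 53.0), 90.0) ends [637.6 201.5 394.9 202.3] mid [516.3 201.9] -0.19811785407112467 242.66450336496453
```

View pics/w2.png

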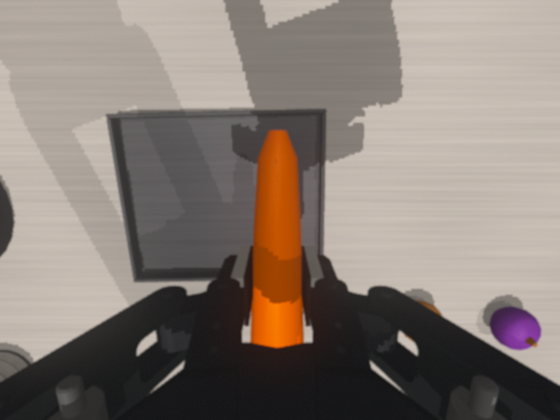

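The wrist view shows the carrot held straight above the tray. Tray rim corners are at about (108,115), (326,109) and (135,281).

Run:
```python
from h import *
w=vision.snapshot("wrist")
print(plane(w,[(108,115),(326,109),(135,281),(323.5,262)],20).round(1))
```

```text
[[381.9  50.1]
 [376.6 245.8]
 [547.7  53.4]
 [525.9 250. ]]
```

>>> step_arm:
  targets:
    - [[-1, -1, -20, 0, 0, 0], [-1, -1, -50, 0, 0, 0], [-1, -1, -80, 0, 0, 0], [-1, -1, -105, 0, 0, 0], [-1, -1, -122, 0, 0, 0], [-1, -1, -134, 0, 0, 0], [-1, -1, -142, 0, 0, 0], [-1, -1, -147, 0, 0, 0], [-1, -1, -149, 0, 0, 0], [-1, -1, -150, 0, 0, 0], [-1, -1, -150, 0, 0, 0], [-1, -1, -150, 0, 0, 0]]

```text
time: 5.75
tool_pos: [461.1, 200.8, 31.3]
tcp_rot: [180.0, 0.1, 180.0]
ft_force: [-0.4, -0.3, -2.0]
finger_gap: 23.5
grip_force: 25.8
```

>>> step_arm:
  targets:
    - [[0, 0, 0, 0, 0, 0], [0, 0, 0, 0, 0, 0], [0, 0, 0, 0, 0, 0], [0, 0, 0, 0, 0, 0], [0, 0, 0, 0, 0, 0]]
  fingers: 0

```text
time: 6.17
tool_pos: [460.4, 200.5, 30.5]
tcp_rot: [180.0, 0.0, 180.0]
ft_force: [-0.6, -0.1, 0.7]
finger_gap: 42.7
grip_force: 0.0
```

>>> step_arm:
  targets:
    - [[0, 0, 15, 0, 0, 0], [0, 0, 45, 0, 0, 0], [0, 0, 80, 0, 0, 0], [10, -4, 115, 0, 0, 0], [35, -13, 145, 0, 0, 0], [70, -26, 160, 0, 0, 0], [105, -38, 168, 0, 0, 0], [140, -50, 170, 0, 0, 0], [175, -62, 170, 0, 0, 0], [210, -74, 170, 0, 0, 0], [230, -82, 170, 0, 0, 0], [240, -85, 170, 0, 0, 0]]
  fingers: -1

```text
time: 7.17
tool_pos: [702.5, 113.4, 199.4]
tcp_rot: [-180.0, 0.0, 179.8]
ft_force: [0.9, 0.7, 0.4]
finger_gap: 85.3
grip_force: 0.0
```

>>> step_arm:
  targets:
    - [[0, 0, 0, 0, 0, 0], [0, 0, 0, 0, 0, 0], [0, 0, 0, 0, 0, 0]]

```text
time: 7.42
tool_pos: [699.5, 116.0, 200.0]
tcp_rot: [180.0, -0.1, 180.0]
ft_force: [0.4, -0.0, 0.0]
finger_gap: 85.0
grip_force: 0.0
```

```bash
cat > rnd.py <<'E'
from h import *
import sys
np.set_printoptions(precision=1,suppress=True)
w=vision.snapshot("wrist"); q=r.sense(); print(q["tool_pos"],q["tcp_rot"],q["time"])
cv2.imwrite(f"pics/{sys.argv[1]}.png",w["img"])
z=float(sys.argv[2])
for c in blobs(orange(w),150):
    (u,v),rad=cv2.minEnclosingCircle(c); x,y,a,b=cv2.boundingRect(c)
    print((u,v,rad),(x,y,a,b),plane(w,[(x+a/2-.5,y+b/2-.5)],z),"edges y",plane(w,[(x,y+b/2),(x+a,y+b/2)],z)[:,1])
E
python3 rnd.py w3 29
python3 - <<'E'
import sys; sys.path.insert(0,'.')
from h import *
s=vision.snapshot("top"); cv2.imwrite("pics/t3.png",cv2.resize(s["img"][150:290,110:310],None,fx=3,fy=3))
E
```

```text
[699.5 116.1 200.2] [180.  -0. 180.] 7.4667
(276.619140625, 196.1363067626953, 31.952604293823242) (245, 165, 64, 64) [[697.4 114.8]] edges y [ 83.2 147.5]
(534.0, 87.0, 30.80594253540039) (507, 65, 53, 50) [[597.1 349.4]] edges y [325.7 374.3]
(553.0, 340.0, 12.530064582824707) (542, 329, 18, 23) [[867.4 431.9]] edges y [422.2 443.1]
```

View pics/w3.png

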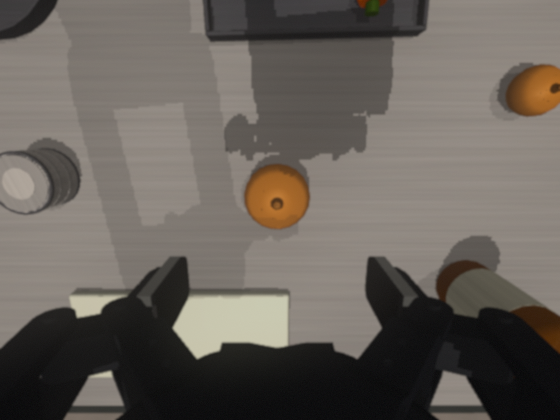

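Wrist view: large onion at (277,196), small onion (534,87), squat tin at left (25,185). The onion is centred, so I'll descend.

>>> step_arm:
  targets:
    - [[-2, -1, -20, 0, 0, 0], [-2, -1, -50, 0, 0, 0], [-2, -1, -80, 0, 0, 0], [-2, -1, -110, 0, 0, 0], [-2, -1, -135, 0, 0, 0], [-2, -1, -150, 0, 0, 0], [-2, -1, -160, 0, 0, 0], [-2, -1, -167, 0, 0, 0], [-2, -1, -171, 0, 0, 0], [-2, -1, -172, 0, 0, 0], [-2, -1, -172, 0, 0, 0], [-2, -1, -172, 0, 0, 0]]

```text
time: 8.52
tool_pos: [699.4, 114.6, 30.0]
tcp_rot: [180.0, 0.1, 180.0]
ft_force: [-0.2, 0.2, 0.7]
finger_gap: 85.4
grip_force: 0.0
```

>>> step_arm:
  targets:
    - [[0, 0, 0, 0, 0, 0], [0, 0, 0, 0, 0, 0], [0, 0, 0, 0, 0, 0], [0, 0, 0, 0, 0, 0], [0, 0, 0, 0, 0, 0], [0, 0, 0, 0, 0, 0], [0, 0, 0, 0, 0, 0], [0, 0, 0, 0, 0, 0]]
  fingers: 1
  newtons: 25

```text
time: 9.18
tool_pos: [699.1, 114.6, 29.7]
tcp_rot: [180.0, 0.1, 180.0]
ft_force: [-1.4, -0.4, 5.8]
finger_gap: 64.7
grip_force: 27.7
```

View pics/t3.png

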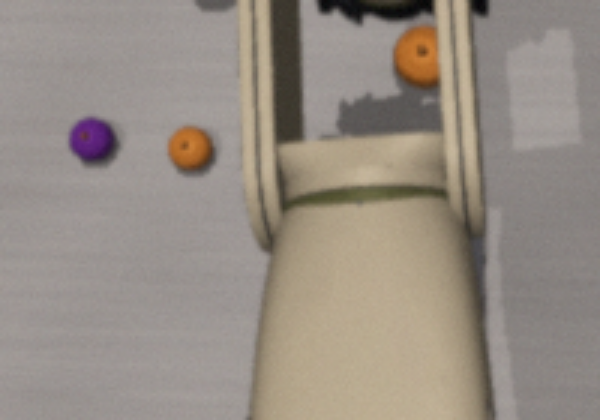

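Gripped at 64.7 mm. The top crop shows only the arm covering the tray. I'll lift gently and check the hold.

>>> step_arm:
  targets:
    - [[0, 0, 4, 0, 0, 0], [0, 0, 12, 0, 0, 0], [0, 0, 25, 0, 0, 0], [0, 0, 45, 0, 0, 0], [-10, 0, 65, 0, 0, 0], [-30, 1, 80, 0, 0, 0], [-58, 1, 90, 0, 0, 0], [-90, 2, 90, 0, 0, 0], [-122, 2, 90, 0, 0, 0], [-155, 2, 90, 0, 0, 0], [-182, 2, 90, 0, 0, 0], [-198, 2, 90, 0, 0, 0]]

```text
time: 10.18
tool_pos: [497.6, 116.6, 118.9]
tcp_rot: [180.0, -0.0, 180.0]
ft_force: [-1.0, -0.8, -2.0]
finger_gap: 64.4
grip_force: 28.1
```

>>> step_arm:
  targets:
    - [[0, 0, 0, 0, 0, 0], [0, 0, 0, 0, 0, 0], [0, 0, 0, 0, 0, 0]]

```text
time: 10.43
tool_pos: [501.4, 116.6, 119.5]
tcp_rot: [180.0, 0.1, 180.0]
ft_force: [-0.3, 0.3, -1.1]
finger_gap: 64.6
grip_force: 28.1
```

```bash
python3 rnd.py w4 60
```

```text
[501.5 116.5 119.3] [180.    0.1 179.9] 10.4833
(277.2845458984375, 282.7416076660156, 75.37759399414062) (202, 209, 151, 139) [[530.1 115.8]] edges y [ 65.6 166.7]
(388.0, 158.5, 91.57656860351562) (363, 68, 47, 183) [[451.2 180.9]] edges y [167.2 195.3]
(550.423095703125, 325.5, 26.90387725830078) (527, 300, 33, 52) [[567.3 303. ]] edges y [291.8 315.1]
```

View pics/w4.png

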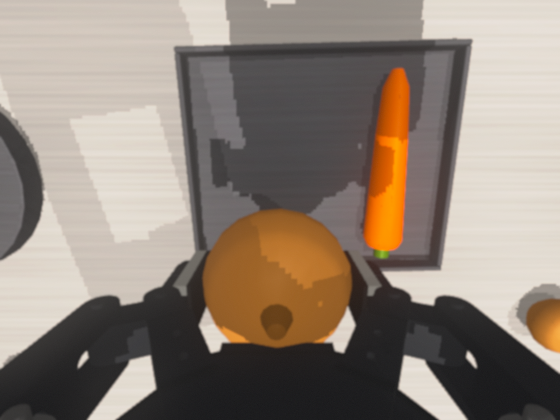

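The onion is held level (277,283), and the carrot lies flat in the tray (388,158). Lowering.

>>> step_arm:
  targets:
    - [[0, 0, -10, 0, 0, 0], [0, 0, -28, 0, 0, 0], [0, 0, -46, 0, 0, 0], [0, 0, -60, 0, 0, 0], [0, 0, -70, 0, 0, 0], [0, 0, -77, 0, 0, 0], [0, 0, -81, 0, 0, 0], [0, 0, -83, 0, 0, 0], [0, 0, -84, 0, 0, 0], [0, 0, -85, 0, 0, 0], [0, 0, -85, 0, 0, 0], [0, 0, -85, 0, 0, 0]]

```text
time: 11.48
tool_pos: [500.8, 116.6, 33.9]
tcp_rot: [180.0, 0.1, 180.0]
ft_force: [-0.2, 0.5, -0.4]
finger_gap: 64.4
grip_force: 28.1
```

>>> step_arm:
  targets:
    - [[0, 0, 0, 0, 0, 0], [0, 0, 0, 0, 0, 0], [0, 0, 0, 0, 0, 0], [0, 0, 0, 0, 0, 0], [0, 0, 0, 0, 0, 0]]
  fingers: -0.85

```text
time: 11.9
tool_pos: [500.4, 116.5, 33.5]
tcp_rot: [180.0, 0.0, 180.0]
ft_force: [0.5, 0.1, -0.5]
finger_gap: 78.8
grip_force: 0.0
```

>>> step_arm:
  targets:
    - [[0, 0, 10, 0, 0, 0], [0, 0, 35, 0, 0, 0], [0, 0, 65, 0, 0, 0], [0, 0, 100, 0, 0, 0], [5, -15, 135, 0, 0, 0], [12, -45, 160, 0, 0, 0], [20, -80, 175, 0, 0, 0], [28, -118, 190, 0, 0, 0], [37, -156, 200, 0, 0, 0], [46, -194, 210, 0, 0, 0], [55, -232, 216, 0, 0, 0], [64, -270, 216, 0, 0, 0]]
  fingers: -1

```text
time: 12.9
tool_pos: [565.1, -155.7, 252.5]
tcp_rot: [-179.9, 0.2, 180.0]
ft_force: [0.5, -0.4, -0.0]
finger_gap: 85.3
grip_force: 0.0
```

>>> step_arm:
  targets:
    - [[9, -38, 0, 0, 0, 0], [18, -76, 0, 0, 0, 0], [27, -114, 0, 0, 0, 0], [36, -150, 0, 0, 0, 0], [44, -180, 0, 0, 0, 0], [49, -197, 0, 0, 0, 0], [51, -202, 0, 0, 0, 0], [51, -202, 0, 0, 0, 0], [51, -202, 0, 0, 0, 0], [51, -202, 0, 0, 0, 0]]

```text
time: 13.73
tool_pos: [615.4, -354.0, 249.7]
tcp_rot: [180.0, 0.0, -180.0]
ft_force: [0.2, -0.5, -0.6]
finger_gap: 85.3
grip_force: 0.0
```

```bash
python3 rnd.py w5 60
```

```text
[ 615.4 -353.9  249.8] [ 180.    0. -180.] 13.7833
```

View pics/w5.png

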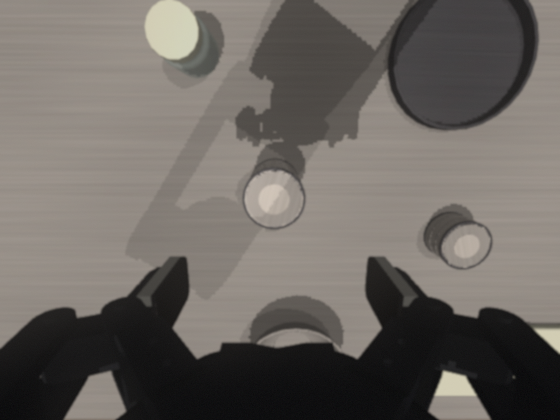

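Wrist view: tall tin's top at (274,198), squat tin's top at (466,245), jar (172,28), round tray at upper right (462,50).

Run:
```python
from h import *
w=vision.snapshot("wrist"); print("tall",plane(w,[(274,198)],90),"squat",plane(w,[(466,245)],42),"tray edges",plane(w,[(389,65),(537,45),(450,129)],20))
s=vision.snapshot("top"); print(r.sense()["joint_pos"])
```

```text
tall [[ 612.40828044 -357.40014301]] squat [[ 680.45032547 -130.39988186]] tray edges [[ 481.67670652 -233.99750415]
 [ 462.02356736  -79.03782635]
 [ 548.02017642 -157.80505347]]
[-3.40543441e+01  2.47621754e+01  6.51356568e+01  7.68448339e-03
  9.00827609e+01 -1.24093201e+02]
```

>>> step_arm:
  targets:
    - [[-3, -3, -20, 0, 0, 0], [-3, -3, -50, 0, 0, 0], [-3, -3, -85, 0, 0, 0], [-3, -3, -115, 0, 0, 0], [-3, -3, -142, 0, 0, 0], [-3, -3, -160, 0, 0, 0], [-3, -3, -173, 0, 0, 0], [-3, -3, -180, 0, 0, 0], [-3, -3, -184, 0, 0, 0], [-3, -3, -185, 0, 0, 0], [-3, -3, -185, 0, 0, 0], [-3, -3, -185, 0, 0, 0]]

```text
time: 14.88
tool_pos: [613.2, -359.1, 66.2]
tcp_rot: [-179.9, 0.1, 180.0]
ft_force: [-0.5, 0.4, -0.3]
finger_gap: 85.5
grip_force: 0.0
```

>>> step_arm:
  targets:
    - [[0, 0, 0, 0, 0, 0], [0, 0, 0, 0, 0, 0], [0, 0, 0, 0, 0, 0], [0, 0, 0, 0, 0, 0], [0, 0, 0, 0, 0, 0], [0, 0, 0, 0, 0, 0], [0, 0, 0, 0, 0, 0], [0, 0, 0, 0, 0, 0], [0, 0, 0, 0, 0, 0]]
  fingers: 1
  newtons: 35

```text
time: 15.63
tool_pos: [612.9, -358.8, 65.5]
tcp_rot: [-180.0, 0.1, 180.0]
ft_force: [-0.8, 0.3, 5.5]
finger_gap: 59.4
grip_force: 38.6
```

>>> step_arm:
  targets:
    - [[0, 0, 5, 0, 0, 0], [0, 0, 20, 0, 0, 0], [0, 0, 45, 0, 0, 0], [-3, 8, 75, 0, 0, 0], [-12, 28, 95, 0, 0, 0], [-24, 60, 100, 0, 0, 0], [-38, 94, 100, 0, 0, 0], [-52, 128, 100, 0, 0, 0], [-66, 162, 100, 0, 0, 0], [-80, 196, 100, 0, 0, 0], [-94, 230, 100, 0, 0, 0], [-108, 264, 100, 0, 0, 0]]

```text
time: 16.63
tool_pos: [503.1, -93.1, 164.9]
tcp_rot: [-180.0, 0.0, 179.9]
ft_force: [0.7, 0.3, -3.4]
finger_gap: 59.4
grip_force: 38.7
```

>>> step_arm:
  targets:
    - [[-14, 34, 0, 0, 0, 0], [-28, 68, 0, 0, 0, 0], [-42, 102, 0, 0, 0, 0], [-56, 136, 0, 0, 0, 0], [-68, 166, 0, 0, 0, 0], [-77, 188, 0, 0, 0, 0], [-82, 201, 0, 0, 0, 0], [-84, 206, 0, 0, 0, 0], [-84, 206, 0, 0, 0, 0], [-84, 206, 0, 0, 0, 0], [-84, 206, 0, 0, 0, 0]]

```text
time: 17.55
tool_pos: [420.7, 110.7, 164.5]
tcp_rot: [-180.0, 0.0, 179.9]
ft_force: [-0.5, -0.0, -3.4]
finger_gap: 59.1
grip_force: 38.8
```

```bash
python3 rnd.py w6 33 ; python3 -c "
from h import *
s=vision.snapshot('top'); cv2.imwrite('pics/t6.png',s['img'])"
```

```text
[420.6 110.6 164.5] [-180.     0.   179.9] 17.6
(376.5, 226.5, 52.692604064941406) (355, 174, 30, 106) [[437.2 192.5]] edges y [179.6 206.3]
```

View pics/w6.png

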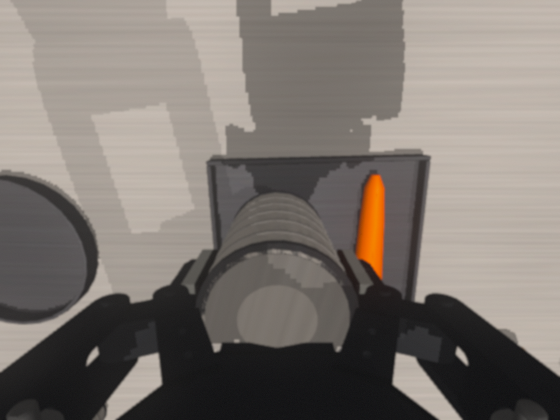

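The tin is held upright (bottom at (280,200)), over empty tray floor with the carrot to its right. Lowering.

>>> step_arm:
  targets:
    - [[0, 0, -10, 0, 0, 0], [0, 0, -30, 0, 0, 0], [0, 0, -50, 0, 0, 0], [0, 0, -66, 0, 0, 0], [0, 0, -78, 0, 0, 0], [0, 0, -86, 0, 0, 0], [0, 0, -90, 0, 0, 0], [0, 0, -92, 0, 0, 0], [0, 0, -93, 0, 0, 0], [0, 0, -94, 0, 0, 0], [0, 0, -94, 0, 0, 0], [0, 0, -94, 0, 0, 0]]

```text
time: 18.65
tool_pos: [420.8, 111.6, 70.9]
tcp_rot: [180.0, 0.1, 180.0]
ft_force: [0.4, -0.3, -2.3]
finger_gap: 59.1
grip_force: 38.8
```

>>> step_arm:
  targets:
    - [[0, 0, 0, 0, 0, 0], [0, 0, 0, 0, 0, 0], [0, 0, 0, 0, 0, 0], [0, 0, 0, 0, 0, 0], [0, 0, 0, 0, 0, 0]]
  fingers: -1

```text
time: 19.07
tool_pos: [420.5, 111.5, 70.5]
tcp_rot: [180.0, 0.0, 180.0]
ft_force: [-0.3, -0.5, 0.4]
finger_gap: 85.9
grip_force: 0.0
```

>>> step_arm:
  targets:
    - [[0, 0, 10, 0, 0, 0], [0, 0, 35, 0, 0, 0], [0, 0, 65, 0, 0, 0], [0, 0, 95, 0, 0, 0], [12, 16, 120, 0, 0, 0], [34, 46, 130, 0, 0, 0], [56, 76, 130, 0, 0, 0], [78, 106, 130, 0, 0, 0], [100, 136, 130, 0, 0, 0], [122, 166, 130, 0, 0, 0], [144, 196, 130, 0, 0, 0], [164, 224, 130, 0, 0, 0]]

```text
time: 20.07
tool_pos: [585.2, 337.3, 200.9]
tcp_rot: [180.0, 0.0, 180.0]
ft_force: [0.7, -0.1, 0.1]
finger_gap: 85.4
grip_force: 0.0
```

>>> step_arm:
  targets:
    - [[12, 16, 0, 0, 0, 0], [16, 22, 0, 0, 0, 0], [16, 22, 0, 0, 0, 0], [16, 22, 0, 0, 0, 0], [16, 22, 0, 0, 0, 0]]

```text
time: 20.48
tool_pos: [599.8, 356.4, 200.6]
tcp_rot: [-180.0, -0.0, 179.9]
ft_force: [0.1, -0.3, -0.4]
finger_gap: 85.8
grip_force: 0.0
```

```bash
python3 rnd.py w7 21
```

```text
[599.9 356.3 200.7] [-180.    -0.   179.9] 20.5333
(110.0, 60.0, 63.24565124511719) (90, 0, 44, 121) [[471.3 204. ]] edges y [184.2 224.5]
(19.503944396972656, 87.77810668945312, 41.62981033325195) (0, 51, 57, 78) [[496.5 121.7]] edges y [ 95.3 148.9]
(280.0, 194.05262756347656, 21.140047073364258) (260, 173, 42, 43) [[597.1 359.3]] edges y [338.2 381.5]
```

View pics/w7.png

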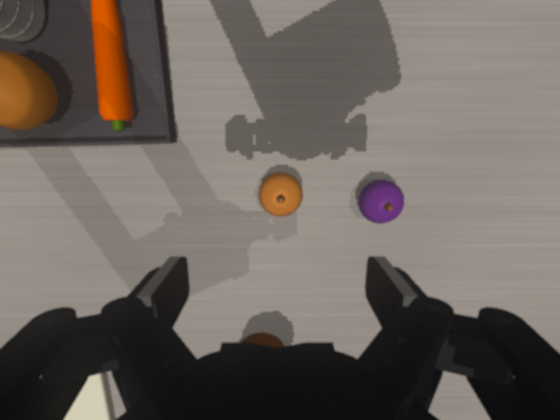

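Wrist view: the orange small onion is centred at (280,194) and the purple one is at (381,201), clear of the fingers; the tray kit stands in order at upper left. Descending.

>>> step_arm:
  targets:
    - [[-2, 3, -20, 0, 0, 0], [-2, 3, -50, 0, 0, 0], [-2, 3, -85, 0, 0, 0], [-2, 3, -115, 0, 0, 0], [-2, 3, -140, 0, 0, 0], [-2, 3, -155, 0, 0, 0], [-2, 3, -165, 0, 0, 0], [-2, 3, -171, 0, 0, 0], [-2, 3, -175, 0, 0, 0], [-2, 3, -176, 0, 0, 0], [-2, 3, -176, 0, 0, 0], [-2, 3, -176, 0, 0, 0]]

```text
time: 21.53
tool_pos: [599.2, 361.0, 25.9]
tcp_rot: [179.9, 0.1, 180.0]
ft_force: [0.4, -0.0, -0.1]
finger_gap: 85.3
grip_force: 0.0
```

>>> step_arm:
  targets:
    - [[0, 0, 0, 0, 0, 0], [0, 0, 0, 0, 0, 0], [0, 0, 0, 0, 0, 0], [0, 0, 0, 0, 0, 0], [0, 0, 0, 0, 0, 0], [0, 0, 0, 0, 0, 0], [0, 0, 0, 0, 0, 0], [0, 0, 0, 0, 0, 0], [0, 0, 0, 0, 0, 0], [0, 0, 0, 0, 0, 0]]
  fingers: 1
  newtons: 22

```text
time: 22.37
tool_pos: [598.5, 360.6, 24.8]
tcp_rot: [180.0, 0.0, 180.0]
ft_force: [-0.3, -1.4, 5.5]
finger_gap: 45.0
grip_force: 22.6
```

>>> step_arm:
  targets:
    - [[0, 0, 4, 0, 0, 0], [0, 0, 15, 0, 0, 0], [0, 0, 38, 0, 0, 0], [0, -6, 68, 0, 0, 0], [-3, -24, 95, 0, 0, 0], [-8, -54, 115, 0, 0, 0], [-14, -89, 120, 0, 0, 0], [-21, -126, 120, 0, 0, 0], [-28, -163, 120, 0, 0, 0], [-35, -200, 120, 0, 0, 0], [-42, -237, 120, 0, 0, 0], [-49, -274, 120, 0, 0, 0]]

```text
time: 23.37
tool_pos: [548.6, 85.0, 145.0]
tcp_rot: [180.0, 0.0, 180.0]
ft_force: [0.2, -0.3, -0.2]
finger_gap: 44.8
grip_force: 22.7
```

>>> step_arm:
  targets:
    - [[-7, -37, 0, 0, 0, 0], [-14, -74, 0, 0, 0, 0], [-20, -111, 0, 0, 0, 0], [-26, -148, 0, 0, 0, 0], [-32, -182, 0, 0, 0, 0], [-37, -210, 0, 0, 0, 0], [-40, -229, 0, 0, 0, 0], [-40, -238, -10, 0, 0, 0], [-40, -240, -20, 0, 0, 0], [-40, -240, -20, 0, 0, 0], [-40, -240, -20, 0, 0, 0]]

```text
time: 24.28
tool_pos: [508.4, -152.0, 122.7]
tcp_rot: [179.9, -0.2, 180.0]
ft_force: [-0.1, -1.0, -0.2]
finger_gap: 44.8
grip_force: 22.7
```

```bash
python3 rnd.py w8 21
python3 - <<'E'
from h import *
w=vision.snapshot("wrist"); h=hsv(w); m=h[...,2]<75; m[250:]=0
for c in blobs(m,3000): print(cv2.boundingRect(c))
E
```

```text
[ 508.9 -152.   123.4] [ 179.9   -0.1 -180. ] 24.3333
(276.85968017578125, 279.0978698730469, 50.33525085449219) (227, 231, 100, 99) [[ 561.  -152.9]] edges y [-193.8 -111.1]
(181, 61, 194, 189)
(507, 42, 53, 208)
```

View pics/w8.png

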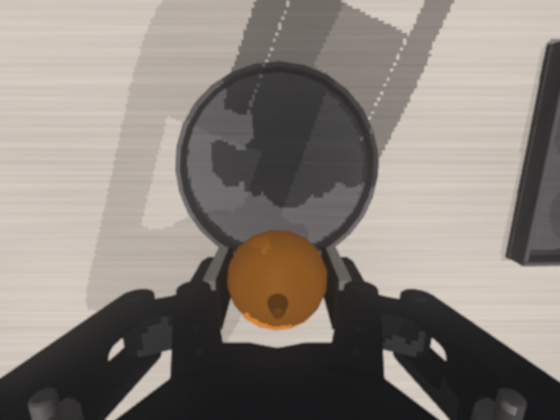

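The small onion is held upright (277,279). The tray rim spans columns 177–378 with its top at row 62, so its centre column is 277.5.

Run:
```python
from h import *
w=vision.snapshot("wrist"); print(plane(w,[(277.5,62),(177,158),(378,158)],20))
```

```text
[[ 397.33024222 -152.59974267]
 [ 462.68537735 -227.32551533]
 [ 462.4723745   -77.48494   ]]
```

>>> step_arm:
  targets:
    - [[2, 0, -10, 0, 0, 0], [2, 0, -30, 0, 0, 0], [2, 0, -50, 0, 0, 0], [2, 0, -66, 0, 0, 0], [2, 0, -78, 0, 0, 0], [2, 0, -86, 0, 0, 0], [2, 0, -90, 0, 0, 0], [2, 0, -92, 0, 0, 0], [2, 0, -93, 0, 0, 0], [2, 0, -94, 0, 0, 0], [2, 0, -94, 0, 0, 0], [2, 0, -94, 0, 0, 0]]

```text
time: 25.43
tool_pos: [511.7, -153.7, 31.0]
tcp_rot: [-180.0, 0.1, 180.0]
ft_force: [-0.1, -0.5, -0.5]
finger_gap: 44.6
grip_force: 22.7
```

>>> step_arm:
  targets:
    - [[0, 0, 0, 0, 0, 0], [0, 0, 0, 0, 0, 0], [0, 0, 0, 0, 0, 0]]

```text
time: 25.68
tool_pos: [511.4, -153.6, 30.5]
tcp_rot: [-180.0, 0.0, 180.0]
ft_force: [-0.3, 0.2, -1.0]
finger_gap: 44.7
grip_force: 22.7
```

Another 1 mm down, then release with a small opening.

>>> step_arm:
  targets:
    - [[0, 0, -0.5, 0, 0, 0], [0, 0, -1, 0, 0, 0], [0, 0, -1, 0, 0, 0], [0, 0, -1, 0, 0, 0]]

```text
time: 26.02
tool_pos: [511.1, -153.4, 29.1]
tcp_rot: [180.0, -0.0, 180.0]
ft_force: [-0.5, -0.7, -1.3]
finger_gap: 44.7
grip_force: 22.7
```

>>> step_arm:
  targets:
    - [[0, 0, 0, 0, 0, 0], [0, 0, 0, 0, 0, 0], [0, 0, 0, 0, 0, 0], [0, 0, 0, 0, 0, 0], [0, 0, 0, 0, 0, 0]]
  fingers: -0.4

```text
time: 26.43
tool_pos: [511.3, -153.5, 29.4]
tcp_rot: [-180.0, 0.0, 180.0]
ft_force: [0.6, 0.3, -0.1]
finger_gap: 59.7
grip_force: 0.0
```

Now to the squat tin at (680,-130).

>>> step_arm:
  targets:
    - [[0, 0, 10, 0, 0, 0], [0, 0, 35, 0, 0, 0], [0, 0, 70, 0, 0, 0], [8, 1, 105, 0, 0, 0], [30, 4, 135, 0, 0, 0], [60, 8, 155, 0, 0, 0], [90, 12, 165, 0, 0, 0], [120, 16, 170, 0, 0, 0], [145, 20, 170, 0, 0, 0], [162, 23, 170, 0, 0, 0], [169, 23, 170, 0, 0, 0], [169, 23, 170, 0, 0, 0]]
  fingers: -1

```text
time: 27.43
tool_pos: [681.1, -130.2, 199.4]
tcp_rot: [-180.0, 0.0, -180.0]
ft_force: [-0.2, -0.0, 0.2]
finger_gap: 85.7
grip_force: 0.0
```

>>> step_arm:
  targets:
    - [[0, 0, 0, 0, 0, 0], [0, 0, 0, 0, 0, 0], [0, 0, 0, 0, 0, 0]]

```text
time: 27.68
tool_pos: [679.4, -130.9, 199.5]
tcp_rot: [-180.0, -0.0, 179.9]
ft_force: [-0.7, -0.7, -0.1]
finger_gap: 85.4
grip_force: 0.0
```

```bash
python3 rnd.py w9 25
python3 - <<'E'
from h import *
w=vision.snapshot("wrist")
g=cv2.medianBlur(cv2.cvtColor(w["img"],cv2.COLOR_BGR2GRAY),3)
c=cv2.HoughCircles(g[120:270,200:360],cv2.HOUGH_GRADIENT,1.2,15,param1=90,param2=18,minRadius=24,maxRadius=40)
if c is not None:
  for x,y,q in c[0][:4]: print(x+200,y+120,q,plane(w,[(x+200,y+120)],42))
E
```

```text
[ 679.5 -130.8  199.6] [-180.    -0.   179.9] 27.7333
(249.68455505371094, 9.912016868591309, 27.186859130859375) (224, 0, 52, 38) [[ 519.  -155.4]] edges y [-177.6 -132.3]
(545.5, 16.5, 21.31910514831543) (532, 0, 28, 34) [[517.5 102.8]] edges y [ 91.1 115.6]
278.6 203.4 28.08 [[ 681.22115931 -129.93017955]]
281.0 187.8 30.0 [[ 665.95176456 -127.66764764]]
```

View pics/w9.png

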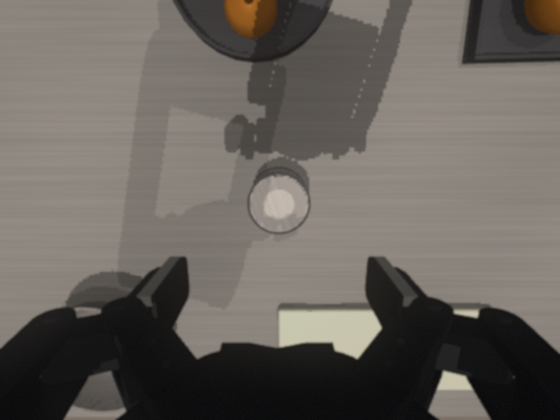

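The squat tin's top is at (279,204), i.e. (681,-130). Descending.

>>> step_arm:
  targets:
    - [[1.5, 1, -20, 0, 0, 0], [1.5, 1, -50, 0, 0, 0], [1.5, 1, -85, 0, 0, 0], [1.5, 1, -112, 0, 0, 0], [1.5, 1, -134, 0, 0, 0], [1.5, 1, -150, 0, 0, 0], [1.5, 1, -160, 0, 0, 0], [1.5, 1, -166, 0, 0, 0], [1.5, 1, -168, 0, 0, 0], [1.5, 1, -169, 0, 0, 0], [1.5, 1, -169, 0, 0, 0], [1.5, 1, -169, 0, 0, 0]]

```text
time: 28.78
tool_pos: [682.8, -129.8, 32.0]
tcp_rot: [-180.0, 0.1, 180.0]
ft_force: [0.4, 0.5, 0.2]
finger_gap: 85.4
grip_force: 0.0
```

>>> step_arm:
  targets:
    - [[0, 0, 0, 0, 0, 0], [0, 0, 0, 0, 0, 0], [0, 0, 0, 0, 0, 0], [0, 0, 0, 0, 0, 0], [0, 0, 0, 0, 0, 0], [0, 0, 0, 0, 0, 0], [0, 0, 0, 0, 0, 0], [0, 0, 0, 0, 0, 0], [0, 0, 0, 0, 0, 0]]
  fingers: 1
  newtons: 30

```text
time: 29.53
tool_pos: [682.4, -129.7, 31.3]
tcp_rot: [-180.0, 0.1, 180.0]
ft_force: [-0.7, 1.0, 5.5]
finger_gap: 59.4
grip_force: 32.9
```

>>> step_arm:
  targets:
    - [[0, 0, 4, 0, 0, 0], [0, 0, 15, 0, 0, 0], [0, 0, 38, 0, 0, 0], [-6, 0, 65, 0, 0, 0], [-26, -2, 85, 0, 0, 0], [-58, -5, 92, 0, 0, 0], [-94, -8, 92, 0, 0, 0], [-130, -12, 92, 0, 0, 0], [-166, -16, 92, 0, 0, 0], [-200, -19, 92, 0, 0, 0], [-226, -22, 92, 0, 0, 0], [-239, -23, 92, 0, 0, 0]]

```text
time: 30.53
tool_pos: [439.6, -152.4, 122.1]
tcp_rot: [180.0, -0.1, 179.9]
ft_force: [-0.7, 0.1, -1.0]
finger_gap: 59.0
grip_force: 32.7
```

>>> step_arm:
  targets:
    - [[0, 0, 0, 0, 0, 0], [0, 0, 0, 0, 0, 0], [0, 0, 0, 0, 0, 0], [0, 0, 0, 0, 0, 0]]

```text
time: 30.87
tool_pos: [443.8, -152.5, 122.8]
tcp_rot: [-180.0, 0.1, 180.0]
ft_force: [-0.2, -0.0, -1.6]
finger_gap: 59.3
grip_force: 32.7
```

>>> step_arm:
  targets:
    - [[0, 0, -10, 0, 0, 0], [0, 0, -30, 0, 0, 0], [0, 0, -48, 0, 0, 0], [0, 0, -62, 0, 0, 0], [0, 0, -72, 0, 0, 0], [0, 0, -79, 0, 0, 0], [0, 0, -83, 0, 0, 0], [0, 0, -85, 0, 0, 0], [0, 0, -86, 0, 0, 0], [0, 0, -87, 0, 0, 0], [0, 0, -87, 0, 0, 0], [0, 0, -87, 0, 0, 0]]

```text
time: 31.87
tool_pos: [443.2, -152.7, 35.9]
tcp_rot: [-180.0, 0.1, 180.0]
ft_force: [0.4, 0.5, -1.3]
finger_gap: 59.3
grip_force: 32.7
```

>>> step_arm:
  targets:
    - [[0, 0, 0, 0, 0, 0], [0, 0, 0, 0, 0, 0], [0, 0, 0, 0, 0, 0], [0, 0, 0, 0, 0, 0], [0, 0, 0, 0, 0, 0], [0, 0, 0, 0, 0, 0]]
  fingers: -0.75

```text
time: 32.37
tool_pos: [442.8, -152.5, 35.4]
tcp_rot: [-180.0, 0.0, 180.0]
ft_force: [0.6, -0.2, 1.0]
finger_gap: 74.5
grip_force: 0.0
```

>>> step_arm:
  targets:
    - [[0, 0, 8, 0, 0, 0], [0, 0, 28, 0, 0, 0], [0, 0, 58, 0, 0, 0], [0, 0, 92, 0, 0, 0], [0, -10, 125, 0, 0, 0], [0, -35, 155, 0, 0, 0], [0, -70, 185, 0, 0, 0], [0, -105, 210, 0, 0, 0], [0, -140, 225, 0, 0, 0], [0, -175, 230, 0, 0, 0], [0, -200, 230, 0, 0, 0], [0, -210, 230, 0, 0, 0]]

```text
time: 33.37
tool_pos: [442.2, -366.0, 266.6]
tcp_rot: [-179.9, 0.1, 179.8]
ft_force: [0.3, 0.6, 0.1]
finger_gap: 74.7
grip_force: 0.0
```

>>> step_arm:
  targets:
    - [[0, -30, 0, 0, 0, 0], [0, -65, 0, 0, 0, 0], [0, -90, 0, 0, 0, 0], [0, -100, 0, 0, 0, 0], [0, -100, 0, 0, 0, 0]]

```text
time: 33.78
tool_pos: [442.1, -463.6, 264.7]
tcp_rot: [180.0, -0.0, 179.8]
ft_force: [0.0, 0.2, -1.2]
finger_gap: 74.9
grip_force: 0.0
```

Run:
```python
from h import *
a=vision.snapshot("top")["img"][140:290,180:460]; b=vision.snapshot("scene")["img"][140:280,80:480]
a=cv2.resize(a,(560,300)); b=cv2.resize(b,(800,280)); o=np.zeros((590,800,3),np.uint8); o[:300,:560]=a; o[310:,:]=b
cv2.imwrite("pics/fin.png",o); print(r.sense()["time"])
```

```text
33.8833
```

View pics/fin.png

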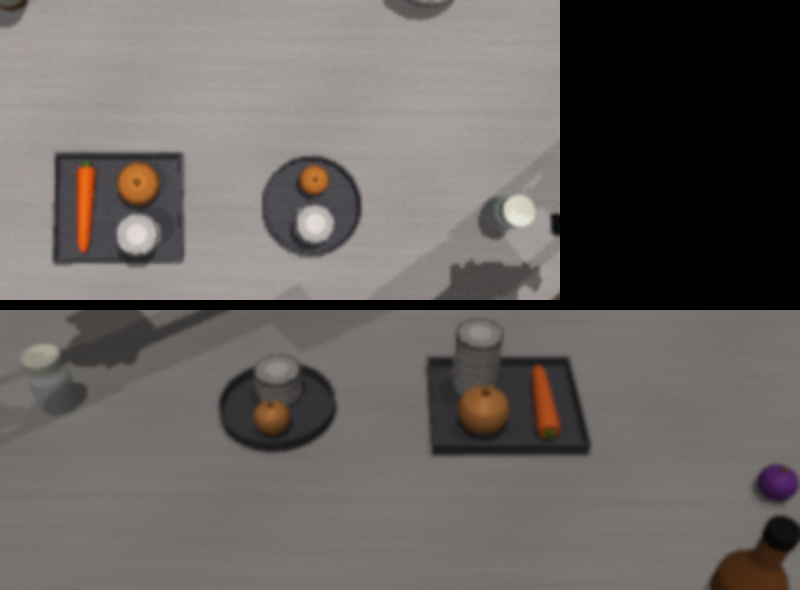

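Both kits stand in their trays, side by side. The carrot at (86,208) lies flat, the tins at (137,236) and (315,224) are upright, and the jar at (519,210) hasn't moved. Handing in.

```bash
python3 -c "
from bench import r
print(r.hand_in())"
```

```text
the job is handed in; nothing more can be done
None
```

Both kits are made up and the job is handed in: the carrot, large onion and tall tin are in the oblong tray, the small onion and squat tin are in the round tray, and the jar was left untouched, at about 34 s of the allowed 144 s; no verdict came back.

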